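# Put the drain plug away with its like

### The arm

A 7-joint arm with a two-finger parallel gripper is mounted at the origin on the work surface. World frame = base frame: x ahead of the robot, y to its left, z up, the work surface at z = 0. Lengths are in m, angles in rad, forces in N, time in s.
With the tool pointing down it reaches from about 0.425 to 0.95 m from the base axis. Payload 4.7 kg.
Tool frame: the origin (TCP) lies at the very end of the fingers, on their centre line; the grasp point (between the pads) lies 19 mm behind it; z points along the fingers, x is the direction in which the jaws open and shut, and the axes are right-handed (so a half turn about z gives the same grasp; the last joint's range is limited). The gripper opens to 87 mm and grips with 3 to 60 N. Pads are 19 mm wide; open, the fingers measure 117 mm over their backs; the gripper's body (75 mm by 190 mm) begins 51 mm behind the grasp point.
Start: joints at [-0.029, 0.469, -0.049, 1.532, 0.024, 1.141, -0.082], TCP at [0.675, 0, 0.195] pointing down, gripper open.
Joint ranges: [-2.59, 2.59], [-0.33, 1.99], [-1.39, 1.29], [0.1, 2.45], [-1.04, 4.18], [0.21, 1.99], [-2.66, 2.66]. Speed limits (rad/s): [2.57, 2.57, 3.14, 3.14, 3.14, 3.14, 3.14].

### API

Orientations are given as a 3x3 rotation matrix whose columns are the frame's x, y, z axes.
In Python, from plant import arm gives the robot as it stands. Calls block until the motion is done:
- arm.move_to(position, orientation): joint-space move of the TCP to a pose.
- arm.movel(position, ori=None, max_speed=0.15, force_limit=None): straight line of the TCP; ori=None keeps the orientation; max_speed is the mean speed in m/s. With force_limit (N) it stops when the force on the tool has changed by that much, and returns True; else False.
- arm.movej(angles): joint-space move.
- arm.open() and arm.grasp(): open the fingers fully, or close them until they stop; the grip force is fixed at half the most.
- arm.sleep(seconds).
- arm.solve_ik(position, orientation): joint angles nearest the present ones, or None.
- arm.get_obs(): the state.
- arm.snapshot(name): name is "scene" or "side" or "wrist"; returns a dict with "color" (480x640x3 uint8, blue, green, red), "range_z" (480x640 float32, m along the optical axis (not along the pixel's ray), 0 where there is no reading), "intrinsics" (3x3 intrinsics, pixels), "rvec" (rotation vector, rad) and "tvec" (3), from world to camera coordinates, as OpenCV has them. Camera axes: x right, y down, z forward; pixel columns grow to the right and rows downward; lengths in m; the calibration is good to about 2 mm. The wrist camera is an equidistant fisheye: a pixel r from the principal point sees the ray r / f radians off the axis. A picture is of the moment at which its call begins.
A pose or a line that the arm cannot do raises arm.MotionError and nothing moves.
- arm.hand_in(): hands the job in, once; it reports no verdict.
The state is a dict: "time_s": time; "joint_positions": joint angles; "qvel": joint speeds; "joint_efforts": joint torques, N m; "ee_pos": TCP position; "ee_rot": TCP orientation; "wrist_force": force on the tool from outside, world axes, zero at the start; "torque": the same for the moment, N m; "width": finger opening in m.
Only numpy, scipy, OpenCV 4.12 (cv2) and the standard library are available. Lean on these libraries where they do the work, as an engineer would, in place of code of your own. Each camera call takes 0.05 s, during which the arm holds its last target.

### The job

Put the drain plug that lies on the ledge away in the white cabinet, in whichever compartment already holds the other drain plug: slide the door clear of that compartment's hatch, push the plug down through its spring flap so that the flap swings shut behind it, then slide the door fully across over that same hatch. Leave the other things on the ledge where they are.

Things in the scene. Friction and masses are not known exactly. Their poses are not given: they have to be found in the camera images.
- plug: Black hard silicone drain plug: disc 62 mm across (56 at the bottom), 22 mm thick, with an upright round pull knob 20 mm across on its centre; 52 mm high in all, about 130 g. Origin: centre of its underside; z up along the knob. This is the one to put away; it stands knob up, loose on the ledge.
- spare_plug: Black hard silicone drain plug: disc 62 mm across (56 at the bottom), 22 mm thick, with an upright round pull knob 20 mm across on its centre; 52 mm high in all, about 130 g. Origin: centre of its underside; z up along the knob. This one already lies in one of the two compartments, seen through the grille beyond the hatch; its side (sign of its y in the cabinet's frame) tells the wanted compartment.
- brush: A nail brush with a wooden back, 40 x 85 x 35 mm, lying in the cabinet's other compartment. Origin: centre of its underside.
- cabinet: White plastic cabinet, fixed, 220 (x) x 340 (y) x 150 mm high. Origin: centre of its underside; x away from the robot, y to the robot's left. Floor 10 mm thick, walls 5 mm. A wall at y = 0 parts the left (+y) and right (-y) compartments. Each has a hatch in the top towards the robot, and beyond it an open grille of thin bars 41 mm apart in the top and back. Door rails 10 mm high run along y on the top at x = -106 and 27 mm.
- hatch_left (a point): Centre of the left (+y) compartment's hatch hole, 84 (x) x 130 (y) mm, closed by a flap; at the level of the cabinet's top, 150 mm above the ledge, at x = -40, y = 85 mm in the cabinet's frame; axes as the cabinet's.
- hatch_right (a point): The same for the right (-y) compartment, at x = -40, y = -85 mm in the cabinet's frame.
- flap_left (a joint): Angle of the left hatch's grey flap, 0 = shut and flush, 82 mm long, opening to 1.57 rad. Hinged on the hatch edge farthest from the robot, it swings down into the compartment when pushed from above; a weak spring (below 1 N at its free edge) shuts it again. A plug lowered upright at the hatch's centre pushes it aside; let go with its knob below the top, it drops to the floor.
- flap_right (a joint): The same for the right hatch.
- door (a joint): Place of the sliding door along the cabinet's y (m): 0 = home over the right hatch, 0.17 = home over the left; end stops at both. A panel 120 (x) x 150 (y) mm, its top 8 mm above the cabinet's, its centre at cabinet y = value - 0.085. It starts midway, partly over both hatches. A hatch is clear with the door within 33 mm of the other end. Slides with about 1.5 N, stays where left.
- door_grip (a point): Centre of the top face of the door's upright grip, 194 mm above the ledge: a grey bar 70 (x) x 18 (y) mm, standing 36 mm over the panel at the door's centre. It moves with the door; axes as the cabinet's.
- scoop_a: Turquoise plastic water scoop, bystander: round cup 100 mm across, 65 mm high, flat handle reaching to 157 mm from the centre along its x. Origin: centre of the underside.
- scoop_b: The second scoop, the same, bystander.
- soap_dish: White open soap dish 90 x 120 x 30 mm, bystander. Origin: centre of the underside.
- bottle: White bottle, 66 mm across, 190 mm high, bystander. Origin: centre of the underside.
- mug: Steel mug, 80 mm across, 90 mm high, bystander. Origin: centre of the underside.
- rack: Folded aluminium clothes peg rack lying flat, 80 x 402 x 22 mm, bystander. Origin: centre of the underside.
Not all that is in view belongs to the job. Leave any blue or yellow look-alike of the plug alone. What is shaped like the spare_plug but green is not meant.

How it is judged:
By the outcome, as a careful person would: the job done as asked, in the order asked, and still so for the second after the job is handed in, with the robot touching nothing.
It also fails if it takes over 64 s, if anything falls off the work surface, if the arm or the gripper's body presses on something with over 40 N, if the wrist force passes 120 N, or if a joint passes its speed limit or range.

## Working session

There is one attempt and no reset: what is moved stays moved. The work goes in short steps, each a Python script; the robot and the scene stay as the last script left them, time stands still between calls to the robot, and variables do not carry over. Pictures are saved under pics/ and viewed, and the job is handed in when it is done.

```bash
ls; mkdir -p pics
python3 - <<'E'
from plant import arm
import cv2,pickle
for n in ["scene","side","wrist"]:
    s=arm.snapshot(n); pickle.dump(s,open(f"{n}0.pkl","wb")); cv2.imwrite(f"pics/{n}0.png",s["color"])
    print(n,s["intrinsics"],s["rvec"],s["tvec"])
print(arm.get_obs())
E
```

```text
pics
scene [[509.5557593    0.         316.82666136]
 [  0.         509.5557593  238.05431353]
 [  0.           0.           1.        ]] [ 1.95392331  1.67374345 -0.59574372] [-0.06322244 -0.33412329  1.74803654]
side [[551.75699263   0.         324.02960393]
 [  0.         551.75699263 240.31882223]
 [  0.           0.           1.        ]] [ 0.96112701 -2.29439717  1.20594004] [0.35268974 0.32928528 1.40506816]
wrist [[371.64829954   0.         324.5925556 ]
 [  0.         371.64829954 241.13681002]
 [  0.           0.           1.        ]] [-2.83939714e+00 -2.92620634e-04  3.31889373e-03] [-0.67512131 -0.03737731  0.39298853]
{'time_s': 0.15, 'joint_positions': array([-0.02890219,  0.46927013, -0.04860635,  1.53340268,  0.0240977 ,
        1.14098894, -0.08229736]), 'qvel': array([ 0.00107417, -0.00231102, -0.00025135, -0.00348597,  0.00038808,
       -0.00046801,  0.00246251]), 'joint_efforts': array([ 7.46239912e-04, -5.08426881e+01, -8.08802387e-02, -2.36421436e+01,
       -6.13636756e-02,  3.56170710e-02,  1.36465555e-04]), 'ee_pos': array([6.74510409e-01, 2.63296210e-05, 1.94038289e-01]), 'ee_rot': array([[ 9.99998899e-01,  3.93197175e-05, -1.48335808e-03],
       [ 3.92631881e-05, -9.99999999e-01, -3.81381531e-05],
       [-1.48335957e-03,  3.80798697e-05, -9.99998899e-01]]), 'wrist_force': array([-0.58194251, -1.26289691, -0.18827235]), 'torque': array([ 0.04968879, -0.00443828, -0.01996919]), 'width': 0.08687167614440207}
```

View pics/scene0.png

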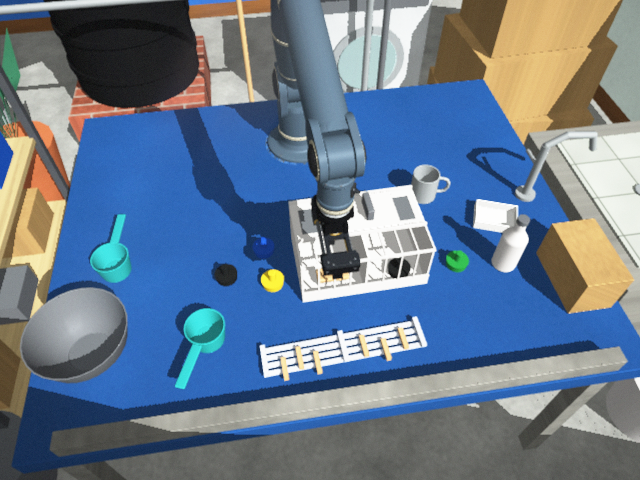

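View pics/side0.png

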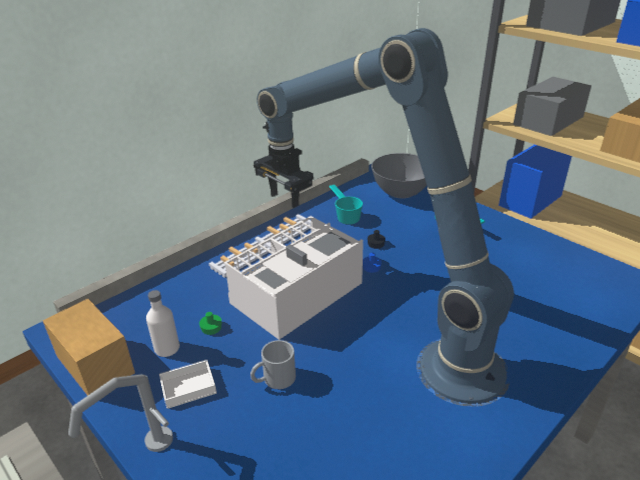

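View pics/wrist0.png

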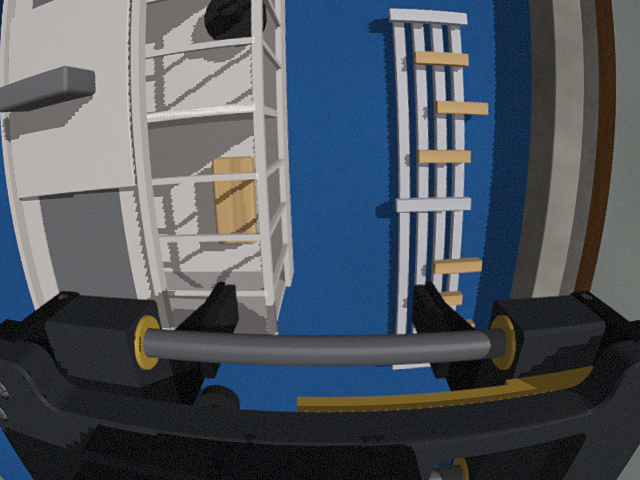

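The scene view looks back towards the robot, so image right is +y. The black plug is at about (226,273), with blue at (261,246), yellow at (272,281) and green at (457,260) as look-alikes. The spare plug is black, under the grille at (400,268), which is the left (+y) side. The wrist view agrees: plug at (230,20), brush at (235,200). The door grip is at (368,205). Next I'll measure.

```bash
cat > h.py <<'E'
import numpy as np,cv2,pickle
def cloud(s):
    R,_=cv2.Rodrigues(np.array(s["rvec"],float)); t=np.array(s["tvec"]).ravel(); K=s["intrinsics"]; z=s["range_z"].astype(float)
    v,u=np.mgrid[0:480,0:640]
    p=np.stack([(u-K[0,2])/K[0,0]*z,(v-K[1,2])/K[1,1]*z,z],-1)
    w=(p-t)@R; w[z<=0]=np.nan; return w
def ray(s,u,v,h):
    R,_=cv2.Rodrigues(np.array(s["rvec"],float)); t=np.array(s["tvec"]).ravel(); K=s["intrinsics"]
    d=R.T@np.linalg.solve(K,[u,v,1]); c=-R.T@t; return c+d*(h-c[2])/d[2]
E
python3 - <<'E'
from h import *
for n in ["scene","side"]:
    s=pickle.load(open(n+"0.pkl","rb")); w=cloud(s); c=s["color"].astype(int); z=w[...,2]
    print(n)
    # table residual
    blue=(c[...,0]>90)&(c[...,2]<60)&(abs(z)<.03); print(" table z",np.nanmedian(z[blue]))
    m=(z>.02)&(z<.3)&(w[...,0]>.4)&(w[...,0]<.85)&(abs(w[...,1])<.3)
    top=m&(abs(z-.15)<.006)
    top=top.astype(np.uint8); top=cv2.morphologyEx(top,cv2.MORPH_CLOSE,np.ones((3,3)))
    k,l,st,_=cv2.connectedComponentsWithStats(top); i=1+st[1:,4].argmax()
    P=w[(l==i)&(abs(z-.15)<.006)][:,:2]
    print(" top",len(P),cv2.minAreaRect((P*1000).astype(np.float32)), P.min(0),P.max(0))
    g=m&(z>.185)&(z<.2)
    k,l,st,_=cv2.connectedComponentsWithStats(g.astype(np.uint8))
    for i in range(1,k):
        if st[i,4]>15:
            P=w[l==i]; print(" z.19 comp",st[i],np.mean(P,0),cv2.minAreaRect((P[:,:2]*1000).astype(np.float32)))
    # black plug
    dk=(c.max(2)<60)&(z>.006)&(z<.07)&(w[...,0]>.3)&(w[...,0]<1.1)
    k,l,st,_=cv2.connectedComponentsWithStats(dk.astype(np.uint8))
    for i in range(1,k):
        if st[i,4]>25:
            P=w[l==i]; K_=P[P[:,2]>.045]; print(" dark",st[i],P.mean(0),P.max(0)[2],"knob",len(K_),K_.mean(0) if len(K_) else 0)
    for nm,mm in dict(blueish=(c[...,0]>90)&(z>.012),yellow=(c[...,2]>150)&(c[...,0]<80)&(z>.008)).items():
        mm=mm&(z<.08)&(w[...,1]<-.1)&(w[...,0]>.3)&(w[...,0]<.9)
        k,l,st,_=cv2.connectedComponentsWithStats(mm.astype(np.uint8))
        for i in range(1,k):
            if st[i,4]>40: print(nm,st[i],w[l==i].mean(0))
E
```

```text
scene
 table z -0.0021709250764903065
 top 2167 ((524.772216796875, 164.137939453125), (228.37351989746094, 204.10105895996094), 1.1155167818069458) [0.40904314 0.0624862 ] [0.64045524 0.26706889]
 z.19 comp [362 193  13  22 154] [0.48963274 0.12286398 0.19112328] ((486.9143981933594, 124.00033569335938), (76.30370330810547, 18.747772216796875), 1.5226815938949585)
 dark [389 258  11  20 165] [0.59107122 0.18390644 0.03369181] 0.06327765245267339 knob 25 [0.59095632 0.1917071  0.05735379]
 dark [400 260  10  17 105] [0.5980465  0.21327043 0.03100766] 0.06291967644308633 knob 2 [0.59532173 0.20554039 0.0563998 ]
 dark [215 264  22  22 360] [ 0.53631935 -0.26633386  0.02373949] 0.05477473974597987 knob 39 [ 0.53221806 -0.26801297  0.04952088]
 dark [ 38 365  30  13 188] [ 0.76186843 -0.67546407  0.04287665] 0.0695191382889906 knob 83 [ 0.76653375 -0.68158306  0.05446137]
blueish [  90  215   41   67 1202] [ 0.43438466 -0.56933266  0.04547455]
blueish [252 238  22  19 324] [ 0.45891411 -0.1592577   0.0239544 ]
blueish [  30  298   93   67 3210] [ 0.64815499 -0.64552911  0.0441615 ]
blue
[... 614 characters left out ...]
 [286 245  22  14 144] [0.48084798 0.12755291 0.19287049] ((483.27691650390625, 125.9364242553711), (72.20187377929688, 23.060331344604492), 4.2223663330078125)
 dark [368 230  17  18 203] [ 0.52237561 -0.2585597   0.02512442] 0.05586344359658032 knob 19 [ 0.52519465 -0.26359524  0.05027152]
blueish [586  96  41  21 460] [ 0.48199595 -1.93227242  0.04863433]
blueish [507 145  63  29 934] [ 0.44911766 -1.21889525  0.01759139]
blueish [405 161  20  20 302] [ 0.71482744 -0.69912945  0.05025557]
blueish [330 184  33  39 671] [ 0.72017751 -0.32433647  0.04631052]
blueish [284 217  13   9  56] [ 0.82216087 -0.13699867  0.02089048]
blueish [363 253  19  18 240] [ 0.44660015 -0.15368655  0.02674292]
```

```bash
cat >> h.py <<'E'
def Rt(yaw):
    c,s=np.cos(yaw),np.sin(yaw)
    return np.array([[c,-s,0],[s,c,0],[0,0,1]])@np.array([[0,1,0],[1,0,0],[0,0,-1.]])
def wray(s,u,v,h):
    R,_=cv2.Rodrigues(np.array(s["rvec"],float)); t=np.array(s["tvec"]).ravel(); K=s["intrinsics"]
    a=np.array([u-K[0,2],v-K[1,2]])/K[0,0]; r=np.hypot(*a)
    d=R.T@np.array([*(a/r*np.sin(r)),np.cos(r)]) ; c=-R.T@t; return c+d*(h-c[2])/d[2]
E
python3 - <<'E'
from plant import arm
from h import *
arm.movel([.66,0.02,.27],max_speed=.3)
print(arm.solve_ik([.485,.125,.26],Rt(0)),arm.solve_ik([.528,-.266,.1],Rt(0)))
arm.move_to([.485,.125,.27],Rt(0.02))
for n in ["wrist","scene","side"]:
    s=arm.snapshot(n); pickle.dump(s,open(n+"1.pkl","wb")); cv2.imwrite(f"pics/{n}1.png",s["color"])
o=arm.get_obs();print(o["time_s"],o["ee_pos"],o["joint_positions"])
E
```

```text
[ 0.01397987  0.1516072  -0.39306476  1.83222793  0.06287025  1.16987325
  1.1712129 ] [ 0.58024583  0.44414666 -0.2428832   1.82398682  0.13346058  0.88928315
  1.84655408]
1.9083 [0.4855236  0.12445997 0.26962668] [ 0.01713275  0.14549544 -0.39375185  1.81677664  0.05964976  1.19147363
  1.19411336]
```

View pics/wrist1.png

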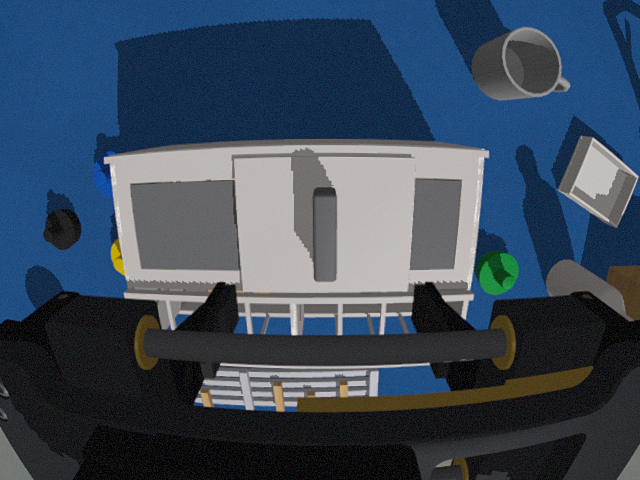

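View pics/scene1.png

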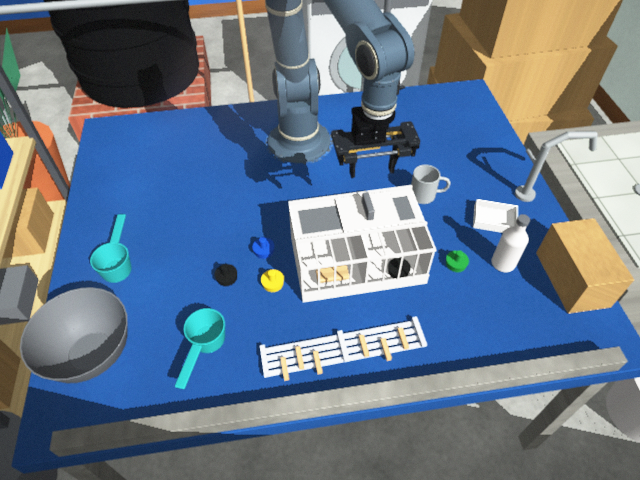

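The wrist view shows the cabinet squarely: top near corners at about (108,158) and (487,151), right hatch from x=131, left hatch's outer edge at x≈462, grip at (325,235), all unoccluded. The scene view confirms the black plug under the left-hand grille (400,268) and the brush in the other compartment (335,272).

Run:
```python
from h import *
s=pickle.load(open("wrist1.pkl","rb")); c=s["color"]
g=c.max(2).astype(int)
for r in (200,230,255):
    print(r,[ (u,g[r,u]) for u in list(range(104,140,2))])
    print(r,[ (u,g[r,u]) for u in list(range(454,488,2))])
for col in (180,440): print(col,[(v,g[v,col]) for v in list(range(150,190,2))+list(range(262,302,2))])
for nm,(u,v,h) in dict(nearR=(108,158,.16),nearL=(487,151,.16),hR_nr=(131,182,.15),hR_far=(135,271,.15),hL_nr=(462,180,.15),hL_far=(461,270,.15),gripnear=(325,188,.194),gripfar=(325,281,.194),gl=(314,235,.194),gr=(336,235,.194),plug=(62,229,.022)).items(): print(nm,wray(s,u,v,h).round(4))
s=pickle.load(open("scene1.pkl","rb")); w=cloud(s); z=w[...,2]; cc=s["color"].astype(int)
t=pickle.load(open("side1.pkl","rb"))
for n,s in (("scene",s),("side",t)):
    w=cloud(s);z=w[...,2]; cc=s["color"].astype(int)
    dk=(cc.max(2)<60)&(z>.006)&(z<.07)&(abs(w[...,0]-.53)<.06)&(abs(w[...,1]+.265)<.06)
    k,l,st,cen=cv2.connectedComponentsWithStats(dk.astype(np.uint8)); i=1+st[1:,4].argmax(); print(n,st[i],cen[i])
    cv2.imwrite(f"pics/{n}crop.png",cv2.resize(s["color"][st[i,1]-10:st[i,1]+35,st[i,0]-10:st[i,0]+35],None,fx=10,fy=10,interpolation=0))
```

```text
200 [(104, np.int64(123)), (106, np.int64(125)), (108, np.int64(126)), (110, np.int64(127)), (112, np.int64(126)), (114, np.int64(196)), (116, np.int64(186)), (118, np.int64(192)), (120, np.int64(188)), (122, np.int64(184)), (124, np.int64(185)), (126, np.int64(186)), (128, np.int64(190)), (130, np.int64(186)), (132, np.int64(110)), (134, np.int64(103)), (136, np.int64(103)), (138, np.int64(104))]
200 [(454, np.int64(102)), (456, np.int64(102)), (458, np.int64(102)), (460, np.int64(151)), (462, np.int64(190)), (464, np.int64(188)), (466, np.int64(189)), (468, np.int64(190)), (470, np.int64(191)), (472, np.int64(190)), (474, np.int64(189)), (476, np.int64(208)), (478, np.int64(200)), (480, np.int64(170)), (482, np.int64(126)), (484, np.int64(130)), (486, np.int64(128))]
230 [(104, np.int64(125)), (106, np.int64(128)), (108, np.int64(128)), (110, np.int64(114)), (112, np.int64(70)), (114, np.int64(69)), (116, np.int64(71)), (118, np.int64(200)), (120, np.int64(217)), (122, np.int64(192)), (124, np.int64(187)), (126, np.int64(186)), (128, np.int64(186)), (130, np.int64(188)), (132, np.i
[... 2726 characters left out ...]
, (278, np.int64(195)), (280, np.int64(198)), (282, np.int64(150)), (284, np.int64(109)), (286, np.int64(116)), (288, np.int64(116)), (290, np.int64(87)), (292, np.int64(91)), (294, np.int64(64)), (296, np.int64(17)), (298, np.int64(9)), (300, np.int64(20))]
nearR [ 0.4225 -0.0737  0.16  ]
nearL [0.4147 0.2606 0.16  ]
hR_nr [ 0.4469 -0.0559  0.15  ]
hR_far [ 0.535  -0.0633  0.15  ]
hL_nr [0.4425 0.243  0.15  ]
hL_far [0.527  0.2523 0.15  ]
gripnear [0.4469 0.1228 0.194 ]
gripfar [0.5196 0.1241 0.194 ]
gl [0.4825 0.1152 0.194 ]
gr [0.4822 0.1316 0.194 ]
plug [ 0.5286 -0.2632  0.022 ]
scene [215 264  22  22 361] [225.6066482  274.32409972]
side [368 230  17  18 199] [375.95979899 239.86432161]
```

View pics/scenecrop.png

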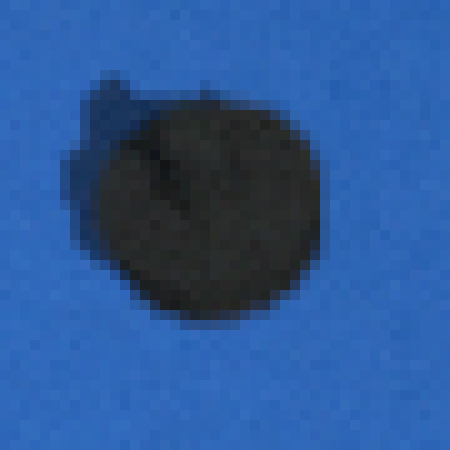

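View pics/sidecrop.png

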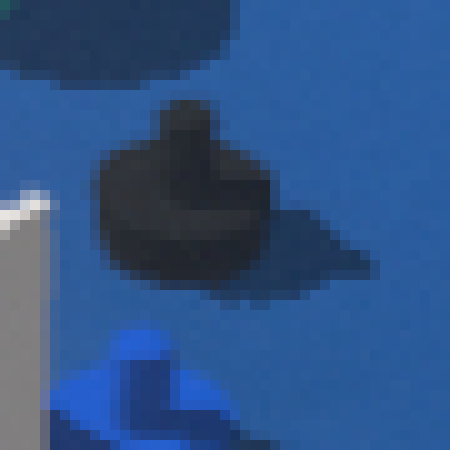

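Run:
```python
from plant import arm
from h import *
Y=.02
arm.movel([.484,.1235,.215],ori=Rt(Y),max_speed=.12)
r=arm.movel([.484,.1235,.175],max_speed=.08,force_limit=10); print(r)
arm.grasp(); o=arm.get_obs(); print(o["ee_pos"],o["width"],o["wrist_force"],o["time_s"])
r=arm.movel([.486,.015,.175],max_speed=.08,force_limit=20); print(r, arm.get_obs()["ee_pos"])
r=arm.movel([.4863,-.002,.175],max_speed=.03,force_limit=12); o=arm.get_obs(); print(r,o["ee_pos"],o["width"],o["wrist_force"],o["time_s"])
s=arm.snapshot("scene"); cv2.imwrite("pics/scene2.png",s["color"])
```

```text
False
[0.48401511 0.12351226 0.17500584] 0.0005465174570193749 [ 0.31961059 -0.24184777  0.76991956] 4.6917
False [0.48598425 0.01563018 0.17501065]
False [ 0.48629914 -0.00195331  0.1750232 ] 0.0005620959673650001 [-0.01452064 -0.80193112  0.18401836] 6.9167
```

View pics/scene2.png

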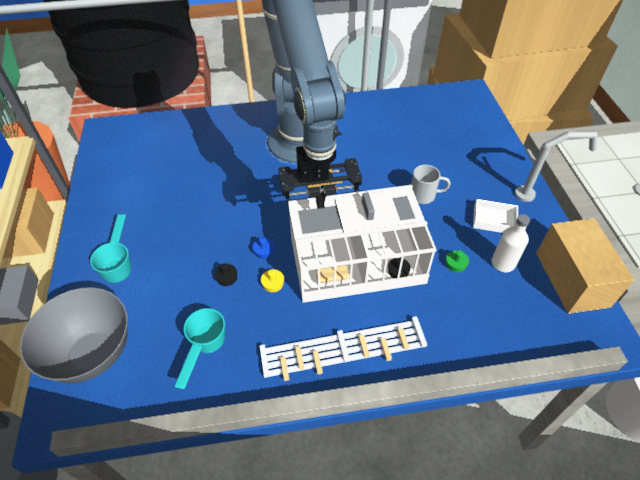

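The fingers closed on nothing: width is 0.0005 and the grip is still at (368,205). I'll check where the TCP projects compared with the fingers.

Run:
```python
from plant import arm
from h import *
o=arm.get_obs(); T=o["ee_pos"]; print(T,o["ee_rot"].round(3).tolist())
pts=np.array([T,[.4833,.1234,.194],[.447,.123,.194],[.52,.124,.194],[.416,-.078,.15],[.416,.26,.15]])
for n in ("scene","side"):
    s=arm.snapshot(n); q,_=cv2.projectPoints(pts,s["rvec"],s["tvec"],s["intrinsics"],None); q=q[:,0]; print(n,q.round(0).tolist())
    im=s["color"].copy()
    for a in q: cv2.drawMarker(im,tuple(int(round(v)) for v in a),(0,0,255),cv2.MARKER_CROSS,6,1)
    u,v=q[0].astype(int); x0=max(0,u-90);y0=max(0,v-80)
    cv2.imwrite(f"pics/{n}3.png",cv2.resize(im[y0:y0+150,x0:x0+200],None,fx=4,fy=4,interpolation=0))
    pickle.dump(s,open(n+"3.pkl","wb"))
s=arm.snapshot("wrist");cv2.imwrite("pics/wrist3.png",s["color"]); pickle.dump(s,open("wrist3.pkl","wb"))
```

```text
[ 0.48631064 -0.00185372  0.17503278] [[-0.02, 1.0, 0.0], [1.0, 0.02, 0.0], [0.0, 0.0, -1.0]]
scene [[319.0, 212.0], [367.0, 200.0], [364.0, 190.0], [371.0, 211.0], [287.0, 202.0], [410.0, 188.0]]
side [[329.0, 237.0], [297.0, 250.0], [306.0, 255.0], [288.0, 245.0], [364.0, 243.0], [275.0, 296.0]]
```

View pics/scene3.png

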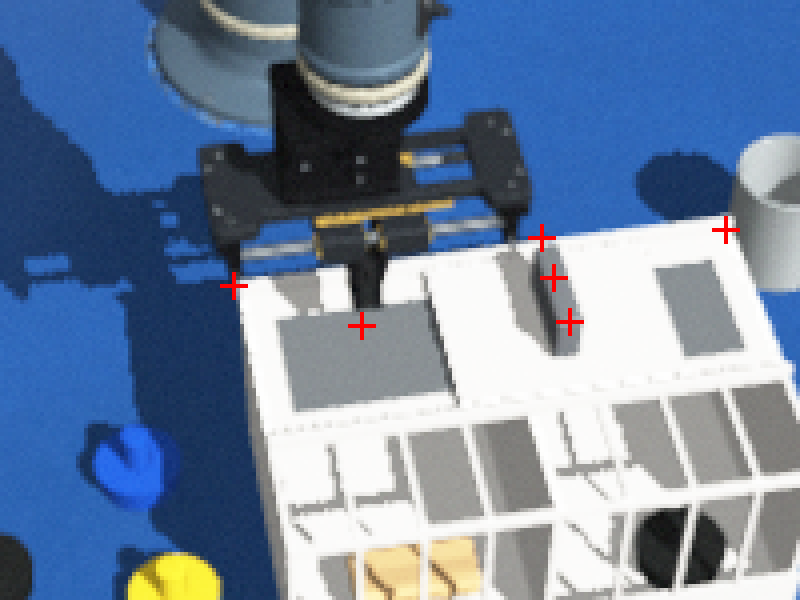

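View pics/side3.png

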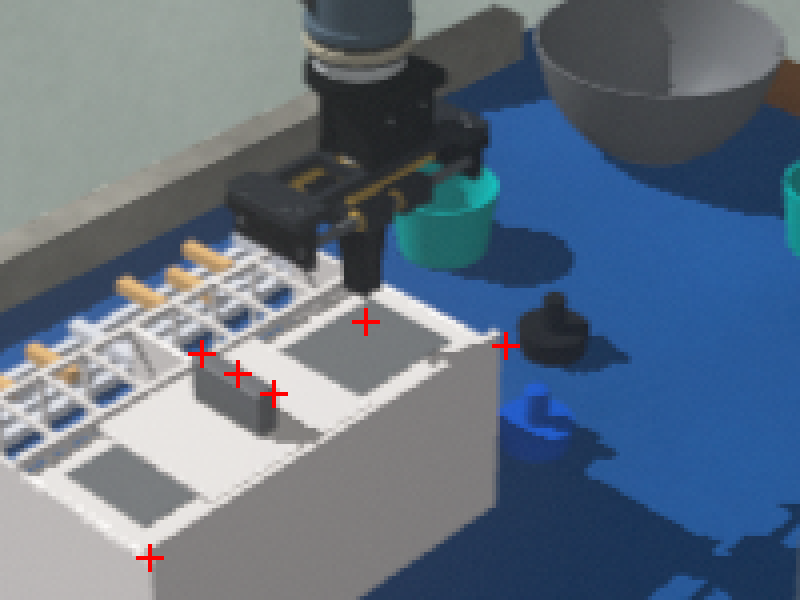

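View pics/wrist3.png

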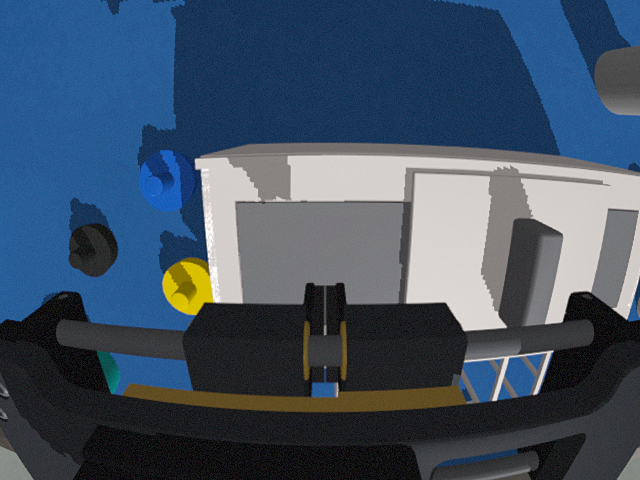

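Run:
```python
from h import *
a=pickle.load(open("scene3.pkl","rb"));b=pickle.load(open("side3.pkl","rb"))
def P(s):
    R,_=cv2.Rodrigues(np.array(s["rvec"],float)); return s["intrinsics"]@np.c_[R,np.ravel(s["tvec"])]
def tri(p,q):
    X=cv2.triangulatePoints(P(a),P(b),np.array(p,float),np.array(q,float)).ravel(); return X[:3]/X[3]
print("tip",tri((320.7,208.5),(329.5,229.8)))
for n,s,(u,v) in (("scene",a,(320,206)),("side",b,(329,226))):
    w=cloud(s); d=w[v-8:v+9,u-6:u+7]; c=s["color"][v-8:v+9,u-6:u+7].max(2)
    m=(c<50); print(n,"min dark z",np.nanmin(d[m][:,2]),[ (v-8+i, d[i][m[i]].mean(0).round(3).tolist()) for i in range(17) if m[i].any()])
```

```text
tip [ 0.49012299 -0.00373562  0.19606599]
scene min dark z 0.20466124337225636 [(198, [0.497, -0.0, 0.238]), (199, [0.496, -0.0, 0.233]), (200, [0.498, -0.002, 0.231]), (201, [0.497, -0.002, 0.227]), (202, [0.497, -0.002, 0.224]), (203, [0.496, -0.002, 0.219]), (204, [0.499, -0.002, 0.218]), (205, [0.496, -0.0, 0.211]), (206, [0.497, -0.0, 0.208]), (207, [0.498, -0.006, 0.206])]
side min dark z 0.20664566680409913 [(218, [nan, nan, nan]), (219, [0.48, 0.005, 0.243]), (220, [0.48, 0.006, 0.24]), (221, [0.48, 0.006, 0.237]), (222, [0.48, 0.006, 0.234]), (223, [0.482, 0.004, 0.228]), (224, [0.481, 0.005, 0.226]), (225, [0.481, 0.005, 0.223]), (226, [0.48, 0.006, 0.22]), (227, [0.483, 0.003, 0.215]), (228, [nan, nan, nan]), (229, [0.481, 0.005, 0.209])]
```

Both views place the fingertips at about z 0.20, while the reported TCP is at 0.175. The fingers therefore end about 22–25 mm short of the stated TCP, and they closed just above the grip. I'll touch the door panel lightly (known height, 158 mm) to get the offset.

Run:
```python
from plant import arm
from h import *
arm.movel([.484,-.002,.2],max_speed=.2)
arm.movel([.484,.08,.2],max_speed=.2)
arm.movel([.484,.08,.158],max_speed=.1,force_limit=4); 
r=arm.movel([.484,.08,.122],max_speed=.03,force_limit=4); o=arm.get_obs(); print(r,o["ee_pos"],o["wrist_force"],o["time_s"])
arm.movel(o["ee_pos"]+[0,0,.004],max_speed=.05);print(arm.get_obs()["wrist_force"])
```

```text
True [0.48377958 0.07996618 0.13069323] [-1.40631372 -0.88002958  5.85088903] 9.3833
[ 0.08176082  0.12462597 -0.22790448]
```

Contact came at a reported z of 0.131 for a surface at 0.158, so true tip z is about the reported z + 0.0265. I'll correct for that and grasp the door grip.

```bash
echo 'DZ=.0265' >> h.py
python3 - <<'E'
from plant import arm
from h import *
arm.movel([.484,.08,.2],max_speed=.2)
arm.movel([.484,.1235,.2],max_speed=.2); arm.open()
r=arm.movel([.484,.1235,.172-DZ],max_speed=.08,force_limit=8); print(r)
arm.grasp(); o=arm.get_obs(); print(o["ee_pos"],o["width"],o["wrist_force"],o["time_s"])
if .012<o["width"]<.024:
    r=arm.movel([.486,.018,.172-DZ],max_speed=.08,force_limit=20); print(r, arm.get_obs()["ee_pos"],arm.get_obs()["wrist_force"])
    r=arm.movel([.4863,-.004,.172-DZ],max_speed=.03,force_limit=12); o=arm.get_obs(); print(r,o["ee_pos"],o["width"],o["wrist_force"],o["time_s"])
s=arm.snapshot("scene"); cv2.imwrite("pics/scene4.png",s["color"])
E
```

```text
False
[0.48399502 0.12362424 0.14550583] 0.018327135612314 [ 0.23173763  0.59732344 -0.07982651] 13.9417
False [0.4862568  0.01754738 0.14551824] [ 2.86191243 -2.10107283 -3.48181247]
True [0.48647793 0.00917526 0.14545745] 0.017585384091872124 [1.00450652 0.92849427 2.87971893] 15.875
```

View pics/scene4.png

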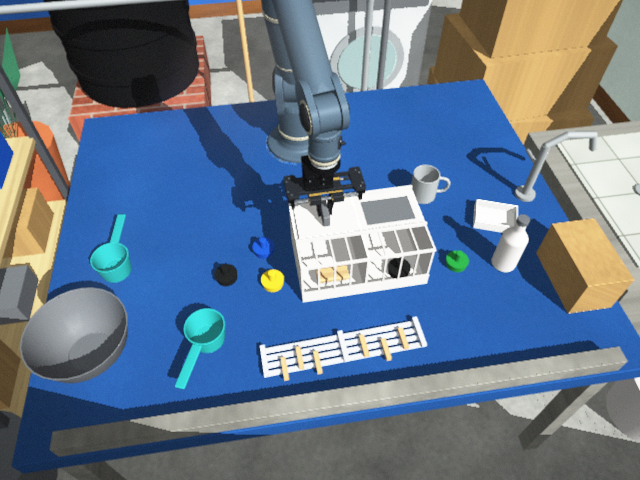

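The door is at its right end (grip at y≈0.009, as predicted), and the left hatch is clear at (390,210) in the scene view. Next is the plug.

Run:
```python
from plant import arm
from h import *
arm.open()
arm.movel([.4863,.009,.21],max_speed=.15)
arm.move_to([.5286,-.2645,.16],Rt(0))
s=arm.snapshot("wrist"); pickle.dump(s,open("wrist5.pkl","wb")); cv2.imwrite("pics/wrist5.png",s["color"])
for n in ("scene","side"):
    s=arm.snapshot(n); pickle.dump(s,open(n+"5.pkl","wb"))
o=arm.get_obs();print(o["time_s"],o["ee_pos"],o["width"])
```

```text
19.0417 [ 0.52940014 -0.26231127  0.16050961] 0.08695281090858287
```

View pics/wrist5.png

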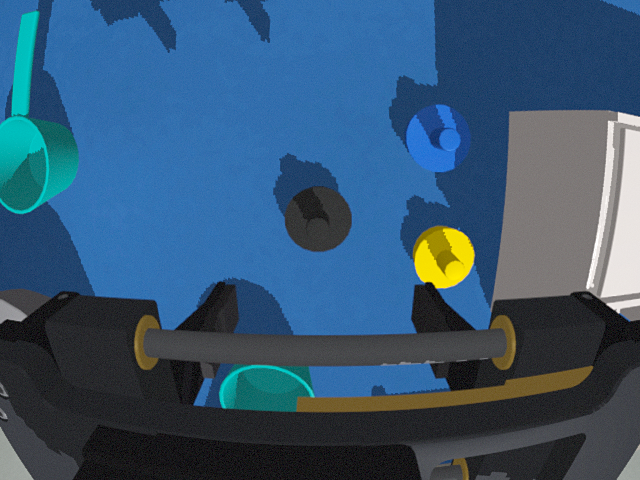

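The wrist view shows the black plug clear of its neighbours, disc centre at about (318,219).

Run:
```python
from h import *
s=pickle.load(open("wrist5.pkl","rb")); c=s["color"].astype(int)
m=((c.max(2)-c.min(2)<15)&(c.max(2)<80)).astype(np.uint8); m[280:]=0
k,l,st,cen=cv2.connectedComponentsWithStats(m); i=1+st[1:,4].argmax()
ct,_=cv2.findContours((l==i).astype(np.uint8),0,2); e=cv2.fitEllipse(ct[0]); print(st[i],e)
print(wray(s,*e[0],.020))
R,_=cv2.Rodrigues(s["rvec"]); print("cam",-R.T@np.ravel(s["tvec"]))
```

```text
[ 285  187   66   64 3313] ((317.7467346191406, 218.6947021484375), (63.31196212768555, 64.84130859375), 94.4458236694336)
[ 0.52971358 -0.2692411   0.02      ]
cam [ 0.44815433 -0.26384783  0.350731  ]
```

Run:
```python
from plant import arm
from h import *
arm.movel([.529,-.2667,.09],ori=Rt(0),max_speed=.15)
r=arm.movel([.529,-.2667,.029-DZ],max_speed=.07,force_limit=5); print(r)
arm.grasp(); o=arm.get_obs(); print(o["ee_pos"],o["width"],o["wrist_force"],o["time_s"])
arm.movel([.529,-.2667,.12],max_speed=.15)
for n in ("scene","side"):
    s=arm.snapshot(n); pickle.dump(s,open(n+"6.pkl","wb")); cv2.imwrite(f"pics/{n}6.png",cv2.resize(s["color"][150:350,100:450],None,fx=2,fy=2) if n=="scene" else cv2.resize(s["color"][130:330,200:500],None,fx=2,fy=2))
o=arm.get_obs();print(o["width"],o["wrist_force"],o["time_s"])
```

```text
False
[ 0.52905773 -0.26682765  0.00250618] 0.019595138421252056 [ 0.82275771 -0.82035692 -0.39780088] 22.1667
0.019417640737726893 [-0.43188437  0.15697128 -2.09615741] 23.2
```

View pics/side6.png

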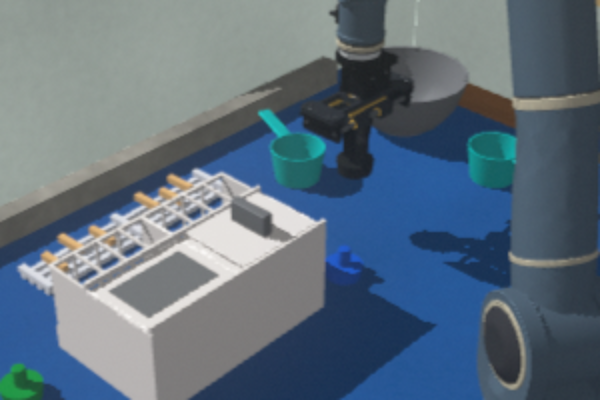

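View pics/scene6.png

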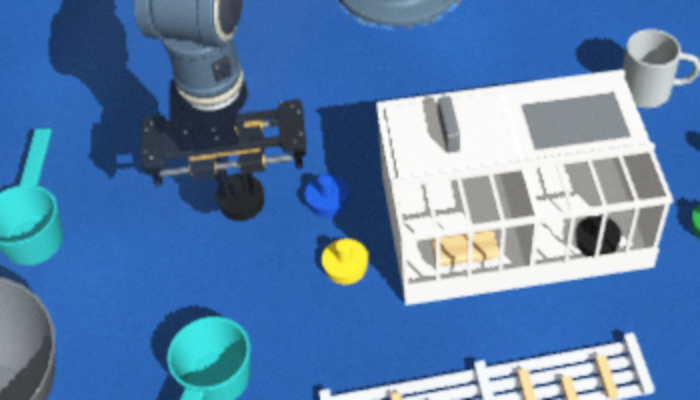

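The plug is held upright and nothing else moved. The left hatch shows as a clear grey rectangle. I'll cross-check the hatch centre in that view, then carry the plug over.

Run:
```python
from plant import arm
from h import *
s=pickle.load(open("scene6.pkl","rb")); P=np.array([ray(s,100+u/2,150+v/2,.15) for u,v in ((522,107),(615,93),(632,135),(537,149))]); print(P.round(4),P.mean(0))
arm.movel([.529,-.2667,.26],max_speed=.25)
arm.move_to([.4848,.178,.26],Rt(.02))
s=arm.snapshot("wrist"); pickle.dump(s,open("wrist7.pkl","wb")); cv2.imwrite("pics/wrist7.png",s["color"])
s=arm.snapshot("scene"); cv2.imwrite("pics/scene7.png",cv2.resize(s["color"][100:300,250:500],None,fx=3,fy=3)); s=arm.snapshot("side"); cv2.imwrite("pics/side7.png",cv2.resize(s["color"][130:330,180:430],None,fx=3,fy=3))
o=arm.get_obs();print(o["ee_pos"],o["width"],o["time_s"])
```

```text
[[0.4529 0.1158 0.15  ]
 [0.4477 0.2448 0.15  ]
 [0.524  0.2472 0.15  ]
 [0.5278 0.1199 0.15  ]] [0.48809859 0.18192581 0.15      ]
[0.48536432 0.17684166 0.25986377] 0.019494387439606582 25.7
```

View pics/wrist7.png

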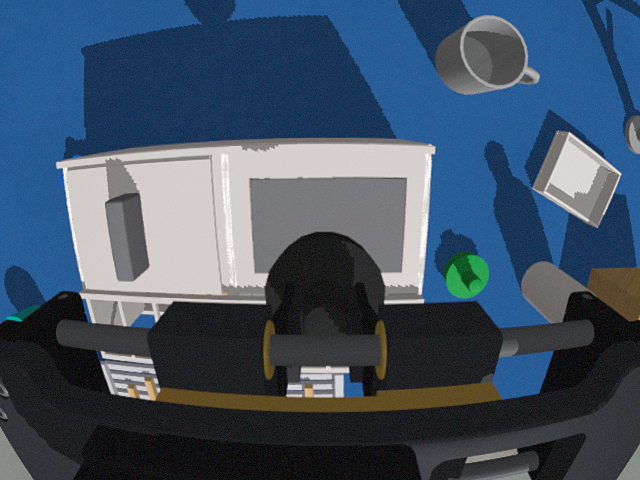

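View pics/side7.png

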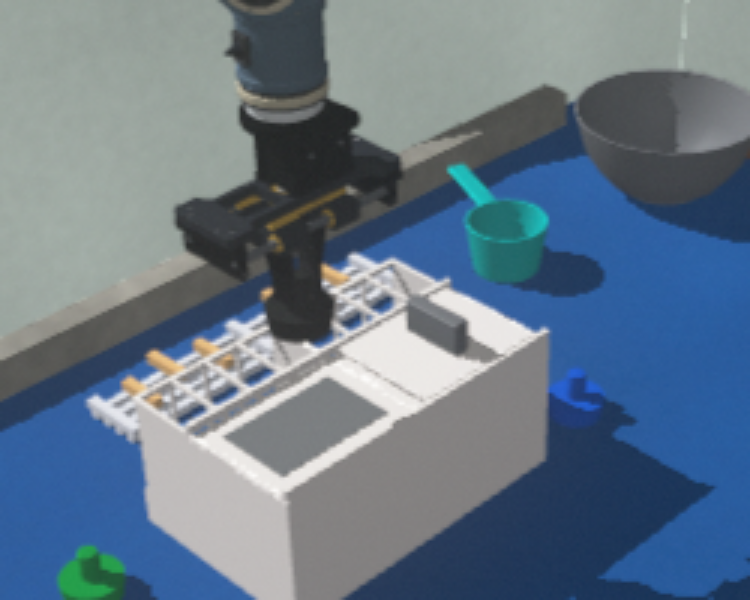

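Run:
```python
from h import *
s=pickle.load(open("wrist7.pkl","rb"))
P=np.array([wray(s,u,v,.15) for u,v in ((249.5,177.5),(406.5,177.5),(404,272.5),(252.5,272.5))]);print(P.round(4),P.mean(0))
# plug disc bottom circle centre: z bottom ~.2575 ; leftmost 266 rightmost 384 top 232
for u,v,h in ((325,232,.2575),(266,290,.2795),(385,290,.2795)): print(wray(s,u,v,h))
```

```text
[[0.4444 0.113  0.15  ]
 [0.442  0.2423 0.15  ]
 [0.526  0.2465 0.15  ]
 [0.5282 0.1125 0.15  ]] [0.48515174 0.17857528 0.15      ]
[0.45947576 0.1752563  0.2575    ]
[0.48442754 0.14557094 0.2795    ]
[0.48338379 0.20629759 0.2795    ]
```

The hatch centre by wrist is (0.4852, 0.1786). The held plug's centre is at about (0.487, 0.176) and upright, so it fits. Lowering through the flap.

Run:
```python
from plant import arm
from h import *
arm.movel([.4845,.1795,.17],ori=Rt(.02),max_speed=.15)
r=arm.movel([.4845,.1795,.089],max_speed=.06,force_limit=12); o=arm.get_obs(); print(r,o["ee_pos"],o["width"],o["wrist_force"],o["time_s"])
for n in ("scene","side"):
    s=arm.snapshot(n); cv2.imwrite(f"pics/{n}8.png",cv2.resize(s["color"][100:300,250:500] if n=="scene" else s["color"][130:330,180:430],None,fx=3,fy=3))
```

```text
False [0.48467307 0.17960101 0.08929737] 0.019593480641361315 [ 0.02805119 -0.14346179 -1.25523965] 27.95
```

View pics/scene8.png

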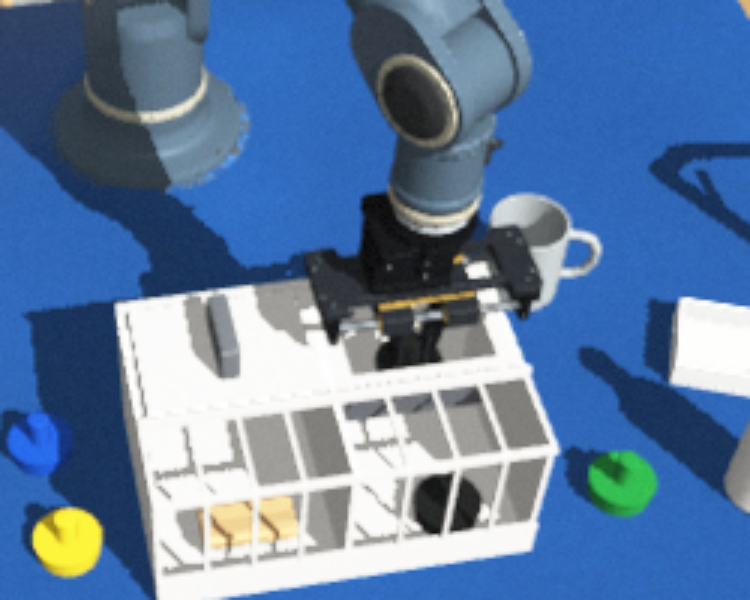

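View pics/side8.png

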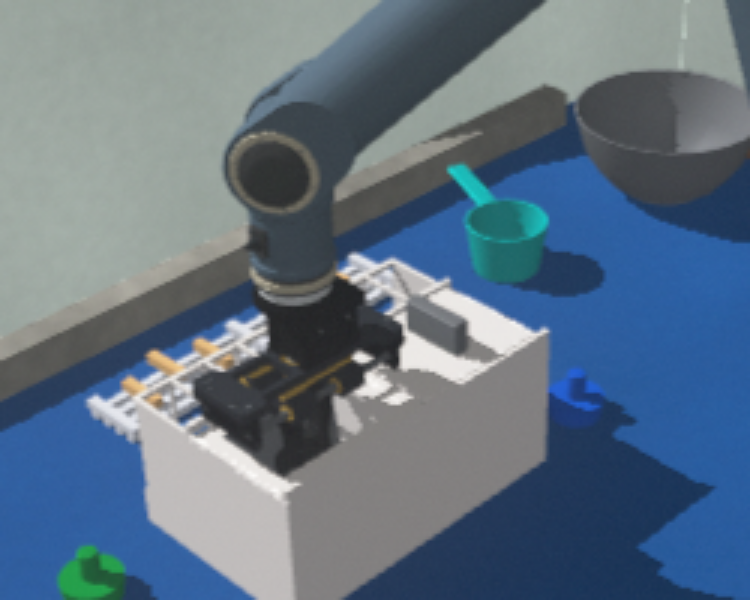

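The flap has swung down, the plug is in the hatch with its knob below the top, and the force is small. Releasing and withdrawing.

Run:
```python
from plant import arm
from h import *
arm.open(); o=arm.get_obs(); print(o["width"],o["wrist_force"])
arm.sleep(.2)
r=arm.movel([.4845,.1795,.21],max_speed=.1,force_limit=25); print(r,arm.get_obs()["wrist_force"])
arm.movel([.4865,.07,.21],ori=Rt(.02),max_speed=.25)
for n in ("scene","side"):
    s=arm.snapshot(n); cv2.imwrite(f"pics/{n}9.png",cv2.resize(s["color"][100:300,250:500] if n=="scene" else s["color"][130:330,180:430],None,fx=3,fy=3))
s=arm.snapshot("wrist"); cv2.imwrite("pics/wrist9.png",s["color"])
print(arm.get_obs()["time_s"])
```

```text
0.08657146261444819 [-0.34127936  0.46588449  0.14286987]
False [ 0.00525058  0.1678282  -0.76875867]
31.6333
```

View pics/scene9.png

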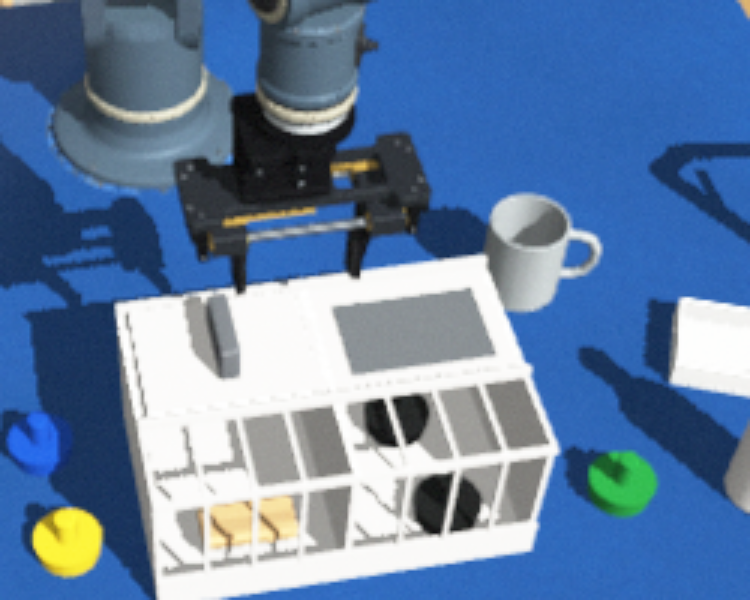

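View pics/wrist9.png

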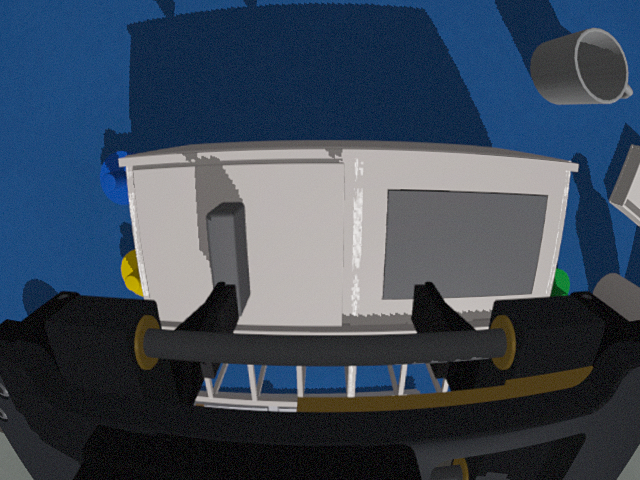

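View pics/side9.png

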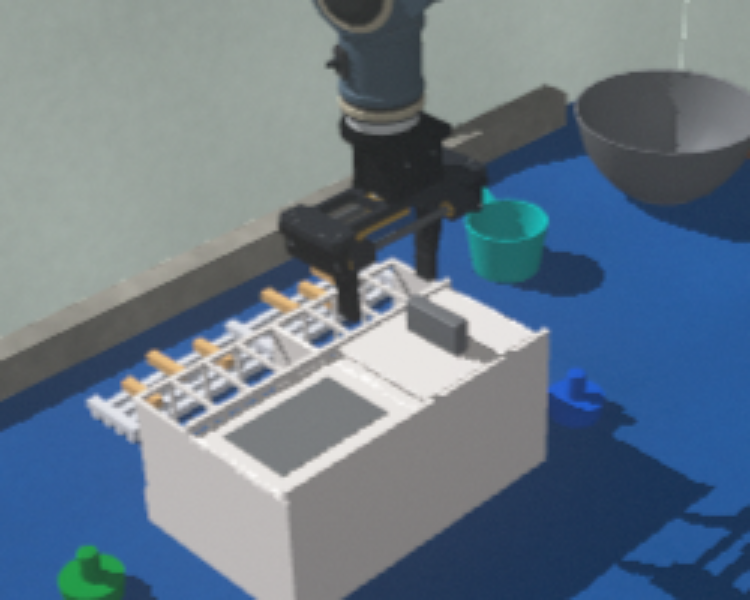

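Both black plugs now show under the left grille, at scene crop (396,418) and (447,505), and the left flap is shut flush. Now I'll slide the door across to the left end.

Run:
```python
from plant import arm
from h import *
arm.movel([.4865,.009,.21],max_speed=.2)
r=arm.movel([.4865,.009,.172-DZ],max_speed=.1,force_limit=8); print(r)
arm.grasp(); o=arm.get_obs(); print(o["ee_pos"],o["width"],o["time_s"])
if .012<o["width"]<.024:
    r=arm.movel([.4833,.168,.172-DZ],max_speed=.09,force_limit=20); print(r, arm.get_obs()["ee_pos"],arm.get_obs()["wrist_force"])
    r=arm.movel([.483,.192,.172-DZ],max_speed=.03,force_limit=14); o=arm.get_obs(); print(r,o["ee_pos"],o["width"],o["wrist_force"],o["time_s"])
    arm.open(); arm.movel([o["ee_pos"][0],o["ee_pos"][1],.23],max_speed=.15)
    arm.movel([.50,.05,.27],max_speed=.25)
for n in ("scene","side"):
    s=arm.snapshot(n); pickle.dump(s,open(n+"10.pkl","wb")); cv2.imwrite(f"pics/{n}10.png",s["color"])
s=arm.snapshot("wrist"); cv2.imwrite("pics/wrist10.png",s["color"]); pickle.dump(s,open("wrist10.pkl","wb"))
print(arm.get_obs()["time_s"])
```

```text
False
[0.48648554 0.00910237 0.14547983] 0.017810302080589716 34.0
False [0.48310554 0.16815436 0.14549763] [-0.16604646  0.56423697  0.32313468]
True [0.48280598 0.17883839 0.14544343] 0.017921568728836528 [-0.7821676  -1.41653555  4.33743497] 36.45
39.3083
```

View pics/scene10.png

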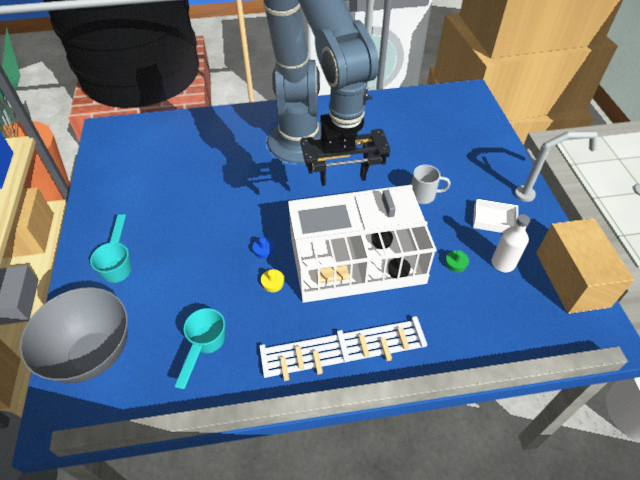

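View pics/wrist10.png

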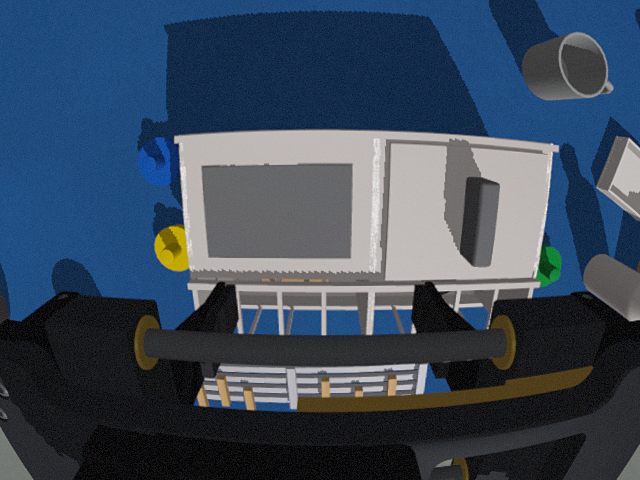

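The door covers the left hatch fully. Grip travel was 169.7 mm out of 170, stopped by contact. The flaps are shut and both plugs are in the left compartment. Handing in.

```bash
python3 -c "
from plant import arm
print(arm.hand_in(), arm.get_obs()['time_s'])"
```

```text
the job is handed in; nothing more can be done
the job is handed in; nothing more can be done
```

The job is done and handed in, at about 39 s of the 64 s allowed. The drain plug is in the left (+y) compartment with the spare plug, and the door is slid fully across over that hatch.

**What I did:** I slid the door to its right end stop and picked the plug up by its knob. I pushed it through the left flap, let go with the knob below the top, and slid the door to its left end stop.

**Last checks:**
- **Plugs:** both black plugs show under the left grille, and the brush is still in the right compartment.
- **Flap:** the left flap was seen shut flush before the door went over it.
- **Door:** grip travel between the stops was 169.7 mm of a nominal 170, and contact force ended the move.
- **Bystanders:** by eye, nothing else on the ledge had moved, and the open gripper hung clear above the cabinet.

**What disagreed:** the fingertips end about 26.5 mm short of the stated TCP. My first door grasp therefore closed on air just above the grip, and the hand slid over the cabinet without moving anything. I found the offset from two camera views and a light touch of about 6 N on the door panel, then corrected for it in every later move.

The scene camera's hatch centre was also 3–4 mm off the wrist camera's. I used the wrist value, which matched the door's end stop, and the plug went in cleanly.

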